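Strip the vegetable chopper for washing

TASK

Get the vegetable chopper ready for washing. First, with the pusher, press the green ejector plate squarely down to its stop twice, holding it there for a second each time and letting it rise fully in between, then stand the pusher back upright on the cutting board. After that slide every blade cartridge along the dock's T-slot to its open end, lift it out and put it in the blue wash tray, each resting on the tray's floor; leave the jug and the blue bowl where they are.

Things in the scene. Friction and masses are not known exactly. Their poses are not given: they have to be found in the camera images.
- chopper: Fixed white chopper base, 120 x 120 mm, 60 mm high, with an 80 x 80 mm square well open at the top that holds the ejector plate. Origin: centre of its underside, z up; the well is centred on it and its sides run along the x and y axes.
- ejector_top (a point): Centre of the top face of the green ejector plate (78 x 78 mm) inside the well: 55 mm above the table at rest, 5 mm below the rim of the well. Axes as the chopper's.
- ejector (a joint): Travel of the sprung ejector plate, m: 0 at rest (up), growing as it is pressed straight down, 0.020 at its bottom stop. About 3 N starts it moving and 12 N holds it at the bottom; it springs back up when let go.
- pusher: Pusher (tamper), about 300 g: square white foot 70 x 70 x 12 mm, a neck 22 x 30 mm, and a green grip block 24 mm wide (x) x 56 mm long (y) from 50 to 92 mm above its underside. Origin: centre of the underside, z up. Stands upright on the board at the start. It fits the well when square to it, either way round.
- board: Fixed wooden cutting board, 170 mm (x) x 220 mm (y), 15 mm thick. Origin: centre of its underside, z up.
- dock: Fixed aluminium dock, 60 mm wide (x), T-slot along y. Origin: centre of underside, z up. Slot floor at z = 12 mm; lips and walls only from y = -185 (black stop, closed) to +100; from +100 to +185 a bare black landing level with the slot floor, where a cartridge lifts free. Channel 44 wide, 11 high under 5 mm lips with a 24 mm gap; lips' top at z = 28.
- tray: Fixed blue wash tray, open on top: outside 220 mm (x) x 210 mm (y) x 25 mm high, walls and floor 5 mm. Origin: centre of its underside, z up.
- cart_a: Blade cartridge, green grip fin, in the T-slot at the start (None if absent). 60 mm long (y, along the slot), 46 wide (x), 84 high, about 120 g. Origin: centre of the foot's underside, z up. T-foot 40 wide x 56 long x 7 high; neck 18 wide to z = 20; white frame 46 x 60, z = 20 to 40; fin 18 wide (x) x 44 long (y), z = 40 to 84, to be pinched across its 18 mm.
- cart_b: Blade cartridge, orange grip fin, in the T-slot at the start (None if absent). 60 mm long (y, along the slot), 46 wide (x), 84 high, about 120 g. Origin: centre of the foot's underside, z up. T-foot 40 wide x 56 long x 7 high; neck 18 wide to z = 20; white frame 46 x 60, z = 20 to 40; fin 18 wide (x) x 44 long (y), z = 40 to 84, to be pinched across its 18 mm.
- cart_c: Blade cartridge, blue grip fin, in the T-slot at the start (None if absent). 60 mm long (y, along the slot), 46 wide (x), 84 high, about 120 g. Origin: centre of the foot's underside, z up. T-foot 40 wide x 56 long x 7 high; neck 18 wide to z = 20; white frame 46 x 60, z = 20 to 40; fin 18 wide (x) x 44 long (y), z = 40 to 84, to be pinched across its 18 mm.
- cart_d: Blade cartridge, red grip fin, in the T-slot at the start (None if absent). 60 mm long (y, along the slot), 46 wide (x), 84 high, about 120 g. Origin: centre of the foot's underside, z up. T-foot 40 wide x 56 long x 7 high; neck 18 wide to z = 20; white frame 46 x 60, z = 20 to 40; fin 18 wide (x) x 44 long (y), z = 40 to 84, to be pinched across its 18 mm.
- jug: White jug with a handle, 84 mm across, 100 mm high, a bystander. Origin: centre of its underside.
- salt_bowl: Blue bowl, 84 mm across, 42 mm high, a bystander. Origin: centre of its underside.

How it is judged:
By the outcome, as a careful person would: the job done as asked, in the order asked, and still so for the second after the job is handed in, with the robot touching nothing.
Of cart_a, cart_b, cart_c, cart_d only 3 to 4 are there at a start; the rules pass over those that are not, and their reading is None.
At some moment in a run one of pusher may be knocked a few centimetres aside while the robot is not near it.
Once in a run the grip may slacken for a moment while it holds something.
It also fails if it takes over 208 s, if anything falls off the work surface, if the arm or the gripper's body presses on something with over 40 N, if the wrist force passes 120 N, or if a joint passes its speed limit or range.

ROBOT

A 7-joint arm with a two-finger parallel gripper is mounted at the origin on the work surface. World frame = base frame: x ahead of the robot, y to its left, z up, the work surface at z = 0. Lengths are in m, angles in rad, forces in N, time in s.
With the tool pointing down it reaches from about 0.425 to 0.875 m from the base axis. Payload 9.9 kg.
Tool frame: the origin (TCP) lies at the very end of the fingers, on their centre line; the grasp point (between the pads) lies 19 mm behind it; z points along the fingers, y is the line along which they close (so a half turn about z gives the same grasp; the last joint's range is limited). The gripper opens to 85 mm and grips with 20 to 120 N. Pads are 22 mm wide; open, the fingers measure 114 mm over their backs; the gripper's body (76 mm by 85 mm) begins 54 mm behind the grasp point. The pads swing forward as they close: fully open they stand 13 mm farther back than shut.
Start: joints at [-1.258, 0.576, 0.025, 1.437, -0.015, 1.129, -0.057], TCP at [0.261, 0.623, 0.231] pointing down, gripper open.
Joint ranges: [-2.76, 2.76], [-0.34, 2.15], [-1.52, 1.57], [0.19, 2.46], [-1.09, 4.23], [0.17, 1.99], [-2.82, 2.82]. Speed limits (rad/s): [2.22, 2.22, 3.01, 3.01, 3.14, 3.14, 3.14].

INTERFACE

Orientations are given as a unit quaternion [x, y, z, w].
In Python, from rig import reach, servo_line, move_j, gripper_open, gripper_close, wait, solve_ik, snapshot, get_calibration, PlanningError, hand_in, masks_of, pinpoint, current_t, current_joints, current_dq, current_joint_efforts, current_position, current_ee_rot, current_force, current_ft_torque, current_width, current_finger_force gives the robot as it stands. Calls block until the motion is done:
- reach(position, orientation): joint-space move of the TCP to a pose.
- servo_line(position, attitude=None, rate=0.15, threshold=None): straight line of the TCP; attitude=None keeps the orientation; rate is the mean speed in m/s. With threshold (N) it stops when the force on the tool has changed by that much, and returns True; else False.
- move_j(angles): joint-space move.
- gripper_open() and gripper_close(force=None): open the fingers fully, or close them until they stop; force is the grip in N (None keeps the last).
- wait(seconds).
- solve_ik(position, orientation): joint angles nearest the present ones, or None.
- snapshot(name): name is "side" or "top"; returns the picture (384x512x3 uint8, blue, green, red); there is no depth.
- get_calibration(name): a dict with "fx", "fy", "cx", "cy" (pixels), "extrinsics" (4x4, takes a point from camera to world coordinates). Camera axes: x right, y down, z forward; pixel columns grow to the right and rows downward; lengths in m; the calibration is good to about 2 mm. A picture is of the moment at which its call begins. get_calibration takes no time and is no camera call.
A pose or a line that the arm cannot do raises PlanningError and nothing moves.
- hand_in(): hands the job in; it is judged then, once.
Trained networks look in the newest picture that a camera, given by its name, has taken for a name from the list of things; names that differ only in an ending like _2 or _b are one class to them, and where a whole thing is asked for, a point or a joint stands for the part that bears it (a point fixed in the world has none). Each returns a list of dicts, best first, with "confidence" (0 to 1); they miss things now and then, are a little off and sometimes report something else, mostly with a low value. They report only what shows in the picture. A call takes as long as a camera call.
- masks_of(target, camera): "pixels" (384x512 bool, what is visible of it).
- pinpoint(target, camera): "location" ([x, y, z] in m, in the coordinates of the camera as it stood for that picture, good to about 4 mm: a listed point, or the origin of a listed thing).
Readings, each from a call of its own:
- current_t(): time.
- current_joints(): joint angles.
- current_dq(): joint speeds.
- current_joint_efforts(): joint torques, N m.
- current_position(): TCP position.
- current_ee_rot(): TCP orientation.
- current_force(): force on the tool from outside, world axes, zero at the start.
- current_ft_torque(): the same for the moment, N m.
- current_width(): finger opening in m.
- current_finger_force(): force on a finger pad.
Only numpy, scipy, OpenCV 4.12 (cv2) and the standard library are available. Lean on these libraries where they do the work, as an engineer would, in place of code of your own. Each camera call takes 0.05 s, during which the arm holds its last target. There are 200 camera calls.

## Working session

There is one attempt and no reset: what is moved stays moved. The work goes in short steps, each a Python script; the robot and the scene stay as the last script left them, time stands still between calls to the robot, and variables do not carry over. Pictures are saved under pics/ and viewed, at most 14 in all, crops included, and the job is handed in when it is done.

```bash
mkdir -p pics; ls
cat > h.py <<'E'
import numpy as np, cv2
from rig import *
from scipy.spatial.transform import Rotation as R
def cam2w(c,p):
    E=np.array(get_calibration(c)["extrinsics"]); return E[:3,:3]@np.array(p)+E[:3,3]
def px(c,w):
    k=get_calibration(c);E=np.linalg.inv(np.array(k["extrinsics"]));p=E[:3,:3]@np.array(w)+E[:3,3]
    return np.array([k["fx"]*p[0]/p[2]+k["cx"],k["fy"]*p[1]/p[2]+k["cy"]])
def ray(c,u,v,z):
    k=get_calibration(c);E=np.array(k["extrinsics"]);d=E[:3,:3]@np.array([(u-k["cx"])/k["fx"],(v-k["cy"])/k["fy"],1.])
    return E[:3,3]+d*(z-E[2,3])/d[2]
def down(yaw): # tool z down; tool y (closing) horizontal at world angle yaw
    y=np.array([np.cos(yaw),np.sin(yaw),0]);z=np.array([0,0,-1.]);x=np.cross(y,z)
    return R.from_matrix(np.c_[x,y,z]).as_quat()
E
python3 - <<'E'
from h import *
for c in("side","top"):
    im=snapshot(c);cv2.imwrite(f"pics/{c}0.png",im)
    print(c,np.round(np.array(get_calibration(c)["extrinsics"])[:3,3],3))
    for n in("chopper","ejector_top","pusher","board","dock","tray","cart_a","cart_b","cart_c","cart_d","jug","salt_bowl"):
        try:
            print(n,[(np.round(cam2w(c,d["location"]),3).tolist(),round(d["confidence"],2)) for d in pinpoint(n,c)][:5])
        except Exception as e: print(n,e)
print(current_t(),current_ee_rot(),current_position())
E
```

```text
pics
rig.py
side [ 0.069 -0.534  0.875]
chopper [([0.492, 0.355, -0.003], 0.56)]
ejector_top [([0.488, 0.355, 0.054], 0.79)]
pusher []
board [([0.435, -0.024, -0.0], 0.77)]
dock [([0.623, -0.031, 0.002], 0.6)]
tray [([0.465, -0.365, 0.004], 0.6)]
cart_a [([0.628, 0.025, 0.006], 0.89), ([0.602, -0.173, 0.012], 0.69), ([0.608, -0.11, 0.01], 0.62), ([0.494, 0.357, -0.002], 0.16)]
cart_b [([0.628, 0.025, 0.006], 0.89), ([0.602, -0.173, 0.012], 0.69), ([0.608, -0.11, 0.01], 0.62), ([0.494, 0.357, -0.002], 0.16)]
cart_c [([0.628, 0.025, 0.006], 0.89), ([0.602, -0.173, 0.012], 0.69), ([0.608, -0.11, 0.01], 0.62), ([0.494, 0.357, -0.002], 0.16)]
cart_d [([0.628, 0.025, 0.006], 0.89), ([0.602, -0.173, 0.012], 0.69), ([0.608, -0.11, 0.01], 0.62), ([0.494, 0.357, -0.002], 0.16)]
jug [([0.691, 0.282, -0.003], 0.61), ([0.467, -0.366, -0.0], 0.47)]
salt_bowl [([0.68, -0.302, 0.001], 0.61)]
top [ 0.47  -0.01   0.925]
chopper [([0.491, 0.357, 0.001], 0.57)]
ejector_top [([0.49, 0.358, 0.058], 0.81), ([0.629, 0.022, 0.014], 0.64)]
pusher [([0.439, -0.004, 0.017], 0.61)]
board [([0.436, -0.026, 0.003], 0.84), ([0.599, -0.172, 0.012], 0.26)]
dock [([0.623, -0.033, 0.003], 0.76)]
tray []
cart_a [([0.62, -0.045, 0.011], 0.95), ([0.61, -0.112, 0.015], 0.77), ([0.598, -0.17, 0.013], 0.72), ([0.625, 0.023, 0.015], 0.67)]
cart_b [([0.62, -0.045, 0.011], 0.95), ([0.61, -0.112, 0.015], 0.77), ([0.598, -0.17, 0.013], 0.72), ([0.625, 0.023, 0.015], 0.67)]
cart_c [([0.62, -0.045, 0.011], 0.95), ([0.61, -0.112, 0.015], 0.77), ([0.598, -0.17, 0.013], 0.72), ([0.625, 0.023, 0.015], 0.67)]
cart_d [([0.62, -0.045, 0.011], 0.95), ([0.61, -0.112, 0.015], 0.77), ([0.598, -0.17, 0.013], 0.72), ([0.625, 0.023, 0.015], 0.67)]
jug [([0.692, 0.287, -0.004], 0.82)]
salt_bowl [([0.685, -0.304, -0.001], 0.94)]
1.3 [ 1.97093817e-01  9.80384632e-01 -7.90732966e-06 -4.35274455e-06] [0.26085695 0.62254874 0.23128867]
```

View pics/top0.png

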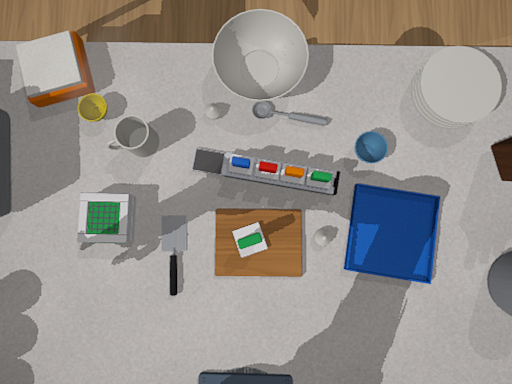

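View pics/side0.png

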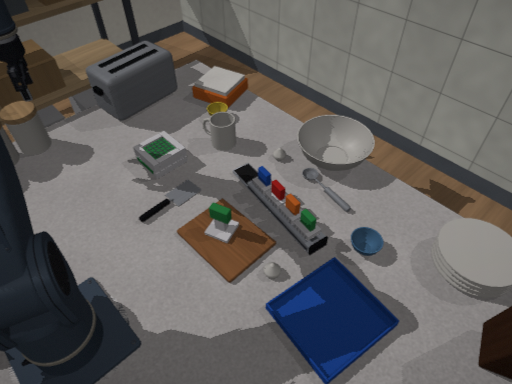

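```bash
cat >> h.py <<'E'
from scipy.optimize import minimize
BX={ # lists of boxes: x0,x1,y0,y1,z0,z1 in m
"chopper":[(-.06,.06,-.06,.06,0,.06)],
"pusher":[(-.035,.035,-.035,.035,0,.012),(-.011,.011,-.015,.015,.012,.05),(-.012,.012,-.028,.028,.05,.092)],
"grip":[(-.012,.012,-.028,.028,.05,.092)],
"dock":[(-.03,.03,-.185,.1,0,.028),(-.03,.03,.1,.185,0,.012)],
"tray":[(-.11,.11,-.105,.105,0,.025)],"board":[(-.085,.085,-.11,.11,0,.015)],
"fin":[(-.009,.009,-.022,.022,.04,.084)]}
def render(c,boxes,p,z0):
    m=np.zeros((384*4,512*4),np.uint8);Rz=R.from_euler("z",p[2]).as_matrix()
    for b in boxes:
        P=[px(c,Rz@[b[i],b[2+j],b[4+k]]+[p[0],p[1],z0]) for i in(0,1) for j in(0,1) for k in(0,1)]
        h=cv2.convexHull(((np.array(P)+.5)*4-.5).astype(np.float32)).round().astype(np.int32); cv2.fillPoly(m,[h],1)
    return m
def fit(name,masks,p0,z0):
    ms={c:cv2.resize(m.astype(np.uint8),(2048,1536),interpolation=cv2.INTER_NEAREST) for c,m in masks.items()}
    def cost(q):
        s=0
        for c,m in ms.items():
            r=render(c,BX[name],[q[0],q[1],q[2]/10],z0); s+=1-(r&m).sum()/(r|m).sum()
        return s/len(ms)
    q0=np.array([p0[0],p0[1],p0[2]*10]);best=None
    for _ in range(2):
        S=np.array([q0]+[q0+d for d in np.diag([.01,.01,1.5])])
        r=minimize(cost,q0,method="Nelder-Mead",options=dict(initial_simplex=S,xatol=2e-4,fatol=1e-4,maxiter=90));q0=r.x
    return [r.x[0],r.x[1],r.x[2]/10],r.fun
HUE={"green":(45,85),"orange":(8,20),"blue":(100,125),"red":(174,186)}
def cmask(im,col,c,w,rad=22):
    h=cv2.cvtColor(im,cv2.COLOR_BGR2HSV).astype(int);a,b=HUE[col];H=h[...,0]
    m=((H>=a)&(H<=b)|(H+180<=b))&(h[...,1]>130)&(h[...,2]>40)
    u=px(c,w);yy,xx=np.mgrid[:384,:512];return m&(np.hypot(xx-u[0],yy-u[1])<rad)
E
cat > fit0.py <<'E'
from h import *
ims={c:cv2.imread(f"pics/{c}0.png") for c in("side","top")}
for c in ims: snapshot(c)
def nm(n):
    o={}
    for c in ims:
        r=masks_of(n,c)
        if r: o[c]=r[0]["pixels"]; print("  ",n,c,round(r[0]["confidence"],2),o[c].sum())
    return o
def rep(n,r): print(n,np.round(r[0],4),"deg",round(np.degrees(r[0][2]),1),"cost",round(r[1],3),flush=True)
rep("chopper",fit("chopper",nm("chopper"),[.491,.356,0.05],0))
rep("board",fit("board",nm("board"),[.436,-.025,0],0))
rep("tray",fit("tray",nm("tray"),[.465,-.365,-.1],0))
P=[("blue",.626,.024),("red",.62,-.045),("orange",.61,-.112),("green",.6,-.172)]
for n,x,y in P:
    rep(n,fit("fin",{c:cmask(ims[c],n,c,[x,y,.074]) for c in ims},[x,y,-.12],.012))
M={c:cmask(ims[c],"green",c,[.439,-.004,.086],28) for c in ims}
for a in(-.3,.3): rep("grip",fit("grip",M,[.439,-.004,a],.015))
pm=nm("pusher")
if pm: rep("pusher",fit("pusher",pm,[.439,-.004,.3],.015))
print(current_t())
E
python3 fit0.py
```

```text
chopper side 0.68 1578
   chopper top 0.91 2746Traceback (most recent call last):
  File "fit0.py", line 11, in <module>
    rep("chopper",fit("chopper",nm("chopper"),[.491,.356,0.05],0))
                  ~~~^^^^^^^^^^^^^^^^^^^^^^^^^^^^^^^^^^^^^^^^^^^^
  File "h.py", line 39, in fit
    r=minimize(cost,q0,method="Nelder-Mead",options=dict(initial_simplex=S,xatol=2e-4,fatol=1e-4,maxiter=90));q0=r.x
    res = _minimize_neldermead(fun, x0, args, callback, bounds=bounds,
                               **options)
    fsim[j] = func(sim[j])
              ~~~~^^^^^^^^
    fx = function(np.copy(x), *(wrapper_args + args))
  File "h.py", line 34, in cost
    r=render(c,BX[name],[q[0],q[1],q[2]/10],z0); s+=1-(r&m).sum()/(r|m).sum()
  File "h.py", line 26, in render
    P=[px(c,Rz@[b[i],b[2+j],b[4+k]]+[p[0],p[1],z0]) for i in(0,1) for j in(0,1) for k in(0,1)]
       ~~^^^^^^^^^^^^^^^^^^^^^^^^^^^^^^^^^^^^^^^^^^
  File "h.py", line 7, in px
    k=get_calibration(c);E=np.linalg.inv(np.array(k["extrinsics"]));p=E[:3,:3]@np.array(w)+E[:3,3]
ValueError: time passes only in moves, steps and waits
```

```bash
sed -i 's/^from scipy.spatial.*/&\nimport functools; _g=get_calibration\nget_calibration=functools.lru_cache(None)(lambda n:_g(n))/' h.py; python3 fit0.py
```

```text
chopper side 0.89 1552
   chopper top 0.87 2713
chopper [ 0.4893  0.3532 -0.0113] deg -0.6 cost 0.069
   board side 0.75 3566
   board top 0.88 5031
board [ 0.4382 -0.0259  0.0037] deg 0.2 cost 0.191
   tray side 0.71 8979
   tray top 0.68 7779
tray [ 0.4686 -0.3621 -0.1417] deg -8.1 cost 0.022
blue [ 0.6294  0.0223 -0.2904] deg -16.6 cost 0.229
red [ 0.6192 -0.0434 -0.2953] deg -16.9 cost 0.21
orange [ 0.6089 -0.1072 -0.3109] deg -17.8 cost 0.19
green [ 0.5982 -0.1708 -0.1517] deg -8.7 cost 0.235
grip [ 0.444 -0.004  0.349] deg 20.0 cost 0.233
grip [ 0.4443 -0.0048  0.3177] deg 18.2 cost 0.232
   pusher side 0.61 815
   pusher top 0.76 750
pusher [ 0.4443 -0.0037  0.3443] deg 19.7 cost 0.105
2.0
```

```bash
cat > ov.py <<'E'
from h import *
ims={c:cv2.imread(f"pics/{c}0.png") for c in("side","top")}
D=np.radians(-9.2);b=np.array([.6294,.0223]);
dy=np.array([-np.sin(D),np.cos(D)]);dk=b-dy*.055
L=[("chopper",[.4893,.3532,-.0113],0),("pusher",[.4443,-.0037,.3443],.015),("dock",[*dk,D],0)]
BX["chopper"].append((-.04,.04,-.04,.04,.055,.06))
def tile(c,w,s,W,H):
    u=px(c,w)-np.array([W,H])/2/s
    A=np.array([[s,0,-s*u[0]],[0,s,-s*u[1]]],float)
    im=cv2.warpAffine(ims[c],A,(W,H),flags=cv2.INTER_CUBIC)
    for n,p,z0 in L:
        Rz=R.from_euler("z",p[2]).as_matrix()
        for bx in BX[n]:
            P=[A@[*px(c,Rz@[bx[i],bx[2+j],bx[4+k]]+[p[0],p[1],z0]),1] for k in(0,1) for i,j in((0,0),(0,1),(1,1),(1,0))]
            P=np.array(P).round().astype(int)
            for q,col in((P[:4],(0,0,255)),(P[4:],(255,0,255))): cv2.polylines(im,[q],True,col,1)
    return im
a=np.hstack([tile("top",[.489,.353,.06],5,400,300),tile("top",[.444,-.004,.02],5,400,300)])
d=np.hstack([tile("side",[.489,.353,.03],5,300,300),tile("top",[.615,-.03,.02],3.2,500,300)])
cv2.imwrite("pics/ov.png",np.vstack([a,d]))
E
python3 ov.py
```

```text
(no output)
```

View pics/ov.png

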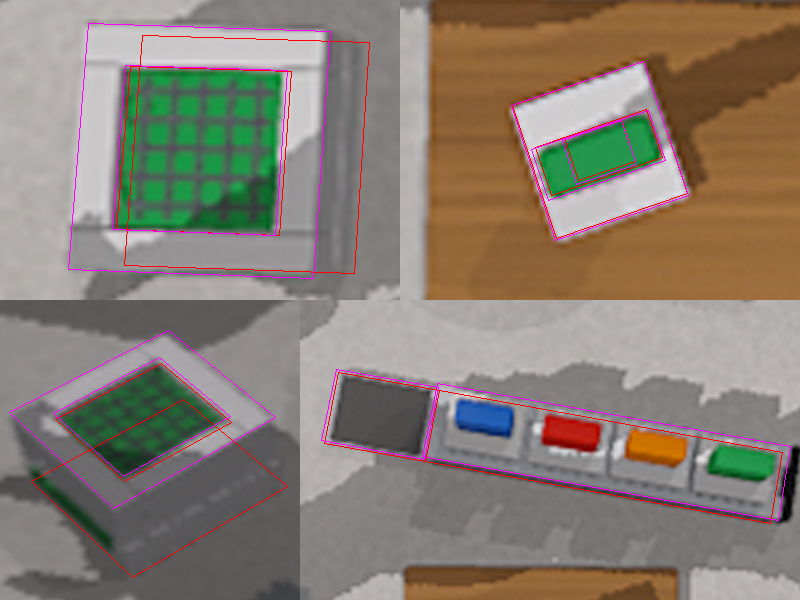

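```bash
cat > s1.py <<'E'
from h import *
px0,py0,a=.4443,-.0040,.344
snapshot("top");print([np.round(cam2w("top",d["location"]),3) for d in pinpoint("pusher","top")][:2])
q1=down(a)
reach([px0,py0,.20],q1); print(np.round(current_joints(),2),current_t())
snapshot("side");print([(np.round(cam2w("side",d["location"]),3),round(d["confidence"],2)) for d in pinpoint("pusher","side")][:2])
servo_line([px0,py0,.067],rate=.1,threshold=8)
print(current_position())
gripper_close(80);print("w",current_width(),current_finger_force(),current_force())
servo_line([px0,py0,.16],rate=.1);wait(.3)
print("w",current_width(),current_finger_force(),current_force(),current_ft_torque(),current_t())
cv2.imwrite("pics/s1.png",snapshot("side"))
for k in range(-2,3):
    s=solve_ik([.4893,.3532,.16],down(-.0113+k*np.pi/2));print(k,None if s is None else np.round(s,2))
E
python3 s1.py
```

```text
[array([ 0.441, -0.006,  0.016])]
[-0.44  0.3   0.44  2.07 -0.18  0.81  0.46] 4.425
[(array([ 0.441, -0.003,  0.016]), 0.8), (array([ 0.693,  0.281, -0.002]), 0.17)]
[ 0.44457104 -0.00400741  0.06738824]
w 0.0228245657689469 77.80958533287048 [-1.02282972  0.59210751  2.75716951]
w 0.02330838717421927 78.18751931190491 [-0.43748817 -0.51814205 -3.72661457] [-0.04855183 -0.01968438 -0.04872761] 7.975
-2 [-0.47  0.55 -0.37  1.72  0.24  0.91  2.2 ]
-1 [-1.24  0.73  0.95  1.75 -0.68  1.03 -1.62]
0 [-1.01  0.59  0.49  1.74 -0.34  0.9  -0.39]
1 [-0.74  0.54  0.06  1.73 -0.04  0.88  0.9 ]
2 [-0.47  0.55 -0.37  1.72  0.24  0.91  2.2 ]
```

```bash
cat > s2.py <<'E'
from h import *
cx,cy,q=.4893,.3532,down(-.0113)
reach([cx,cy,.16],q);wait(.3);print("w",current_width(),current_finger_force(),current_force(),current_t())
cv2.imwrite("pics/s2top.png",snapshot("top"));cv2.imwrite("pics/s2side.png",snapshot("side"))
h=servo_line([cx,cy,.088],rate=.03,threshold=2.5);print("contact",h,current_position(),current_force(),current_ft_torque())
E
python3 s2.py
python3 - <<'E'
import cv2,numpy as np
a=cv2.imread("pics/s2side.png")[100:220,80:240];b=cv2.imread("pics/s2top.png")[160:280,40:200]
cv2.imwrite("pics/s2.png",np.hstack([cv2.resize(x,None,fx=2.5,fy=2.5,interpolation=2) for x in(a,b)]))
E
```

```text
w 0.023349776441417603 78.35029721260071 [-0.43257976  0.39536603 -3.35175391] 9.675
contact True [0.48918245 0.35315883 0.10466596] [0.95028693 1.30631941 0.96166541] [ 0.20572752 -0.41982854  0.00822914]
```

View pics/s2.png

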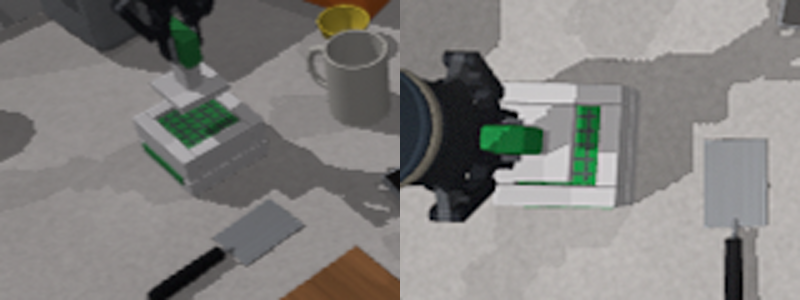

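```bash
cat > s3.py <<'E'
from h import *
cx,cy=.4893,.3532
def P(t): print(t,np.round(current_position(),4),np.round(current_force(),1),np.round(current_ft_torque(),2),round(current_width(),4),round(current_t(),1),flush=True)
for i in range(2):
    h=servo_line([cx,cy,.080],rate=.02,threshold=24);P(("down",h));wait(1.4);P("held")
    servo_line([cx,cy,.118],rate=.04);wait(.6);P("up")
cv2.imwrite("pics/s3.png",snapshot("side"))
E
python3 s3.py
```

```text
('down', True) [0.4893 0.3532 0.0871] [-2.2 -0.6 10.6] [-0.14  0.33  0.05] 0.023 12.3
held [0.4893 0.3532 0.0871] [-2.7 -0.6 11. ] [-0.23  0.26 -0.02] 0.0233 13.7
up [0.4893 0.3532 0.118 ] [ 0.2  0.8 -3. ] [-0.07 -0.02 -0.  ] 0.023 15.2
('down', True) [0.4893 0.3532 0.0871] [-2.4 -1.9  8.1] [-0.2   0.24  0.03] 0.0233 16.6
held [0.4892 0.3532 0.0871] [-2.4 -1.1  8.4] [-0.25  0.29 -0.09] 0.0234 18.1
up [0.4893 0.3532 0.118 ] [ 0.5  0.6 -2.4] [-0.01  0.01  0.02] 0.0235 19.6
```

```bash
cat > s4.py <<'E'
from h import *
def P(t): print(t,np.round(current_position(),4),np.round(current_force(),1),round(current_width(),4),round(current_t(),1),flush=True)
servo_line([.4893,.3532,.17],rate=.12)
q=down(.0);x,y=.436,-.025
reach([x,y,.13],q);wait(.2);P("above")
print(servo_line([x,y,.0665],rate=.03,threshold=3.5));P("set")
cv2.imwrite("pics/s4.png",snapshot("side"))
gripper_open();P("open")
servo_line([x,y,.2],rate=.15)
j=np.array(solve_ik([.6294,.0223,.2],down(np.radians(-9.2))));print(np.round(j,2))
for n in range(-1,2):
  for w in ([.6294+.015,.115,.15],[.47,-.36,.15]):
    s=solve_ik(w,down(np.radians(-9.2)+n*np.pi));print(n,None if s is None else np.round(s,2))
cv2.imwrite("pics/s4b.png",snapshot("side"))
a=cv2.imread("pics/s4.png")[150:300,150:350];b=cv2.imread("pics/s4b.png")[150:300,150:350]
cv2.imwrite("pics/s4c.png",np.hstack([cv2.resize(v,None,fx=2,fy=2,interpolation=2) for v in(a,b)]))
E
python3 s4.py
```

```text
above [ 0.4364 -0.0242  0.1299] [-0.2  0.6 -2.3] 0.0232 21.9
True
set [ 0.4359 -0.025   0.0671] [-1.7 -0.4  5.7] 0.0231 23.8
open [ 0.4353 -0.025   0.0665] [0.8 0.7 0.4] 0.0855 24.5
[-0.46  0.6   0.58  1.62 -0.37  1.03  0.08]
-1 [-0.08  0.63 -0.28  1.59  0.2   0.95  2.56]
-1 [-0.08  0.96  1.36  1.79 -1.    1.27 -1.74]
0 [-0.56  0.68  0.55  1.61 -0.41  0.97 -0.04]
0 [ 0.2   0.61  0.6   1.78 -0.43  0.89  0.84]
1 [-0.08  0.63 -0.28  1.59  0.2   0.95  2.56]
1 [-0.08  0.96  1.36  1.79 -1.    1.27 -1.74]
```

View pics/s4c.png

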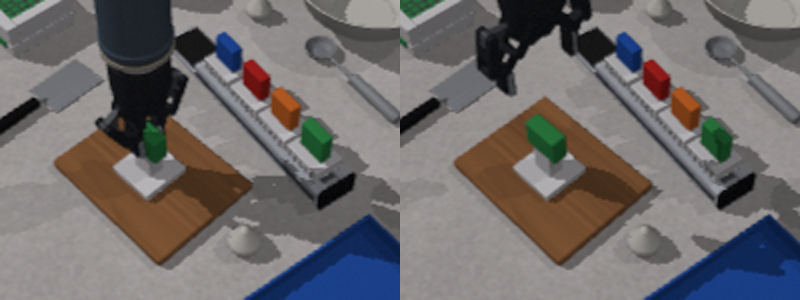

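```bash
cat > cart.py <<'E'
from h import *
D=np.radians(-9.2);ey=np.array([-np.sin(D),np.cos(D)]);ex=np.array([np.cos(D),np.sin(D)])
B=np.array([.6294,.0223]);T=np.array([.4686,-.3621]);TY=-.1417
def lf(): f=current_force(); return np.round([f[:2]@ex,f[:2]@ey,f[2]],1)
def P(t): print(t,np.round(current_position(),4),lf(),"w",round(current_width(),4),round(current_finger_force(),0),round(current_t(),1),flush=True)
def grab(s,lat=0,z=.062): # s: fin position along the slot relative to blue's start
    p=B+s*ey+lat*ex
    reach([*p,.17],down(D)); servo_line([*p,z],rate=.12,threshold=10);P("at"); gripper_close(60);P("grip"); return p
def slide(s,s1,lat=0,z=.062,step=.05):
    while s<s1-1e-4:
        s=min(s+step,s1);h=servo_line([*(B+s*ey+lat*ex),z],rate=.07,threshold=20);P(("slide",round(s,3),h))
        if h: return False
        f=lf()[0]
        if abs(f)>5: lat+=np.clip(.0001*f,-.001,.001)
    cv2.imwrite("pics/land.png",snapshot("side"))
    return True
def lift(s1,lat=0,z=.062):
    p=B+s1*ey+lat*ex
    h=servo_line([*p,z+.03],rate=.06,threshold=8);P(("lift",h))
    if not h: servo_line([*p,.19],rate=.2);P("up")
    return not h
def place(tx,ty,z=.062):
    c,s=np.cos(TY),np.sin(TY);p=T+[c*tx-s*ty,s*tx+c*ty]
    reach([*p,.13],down(TY));wait(.2);P("over")
    h=servo_line([*p,z-.012],rate=.06,threshold=3);P(("down",h))
    cv2.imwrite("pics/placed.png",snapshot("side"))
    gripper_open();servo_line([*p,.17],rate=.2);P("done")
E
python3 - <<'E'
from cart import *
grab(0)
slide(0,.093)
E
```

```text
at [0.6299 0.0221 0.0628] [ 0.4 -1.2  0.6] w 0.0856 0.0 27.5
grip [0.6297 0.0223 0.0622] [-0.4  0.6  1.5] w 0.0172 59.0 28.1
('slide', 0.05, True) [0.6337 0.0452 0.0631] [-0.7  1.3  6.4] w 0.0173 62.0 28.6
```

Run:
```python
from cart import *
wait(.3);P("now")
a=snapshot("side")[140:260,210:350];cv2.imwrite("pics/j.png",cv2.resize(a,None,fx=4,fy=4,interpolation=2))
```

```text
now [0.6337 0.0452 0.0631] [-1.3  1.1  6.2] w 0.0175 62.0 28.9
```

View pics/j.png

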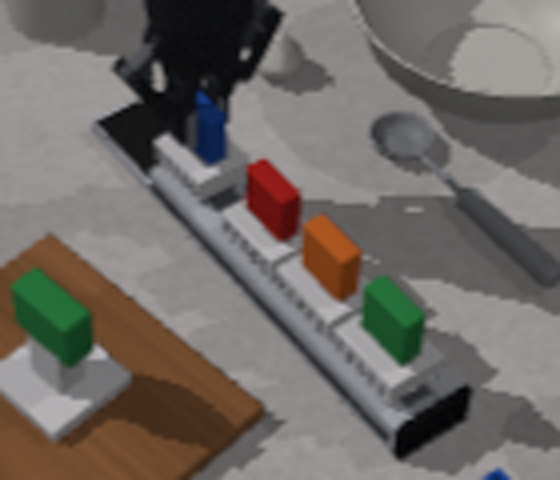

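Run:
```python
from cart import *
slide(.0232,.093,z=.0637,step=.02)
```

```text
('slide', 0.043, True) [0.6336 0.0455 0.0631] [-1.8 -2.   4.3] w 0.017 61.0 29.1
```

Run:
```python
from cart import *
def go(s,z,lat=0,th=30):
    h=servo_line([*(B+s*ey+lat*ex),z],rate=.03,threshold=th);P((round(s,4),z,h));return h
go(.018,.0637); go(.018,.0645)
print(np.round(current_ft_torque(),2))
for s in(.022,.025,.03,.035):
    h=go(s,.0645);print(np.round(current_ft_torque(),2))
    if h: break
```

```text
(0.018, 0.0637, False) [0.6318 0.0412 0.0632] [ 1.   3.7 -2.4] w 0.0173 60.0 29.4
(0.018, 0.0645, False) [0.6316 0.0408 0.0636] [  1.1   3.8 -13.1] w 0.0173 59.0 29.7
[ 1.53 -0.61  0.01]
(0.022, 0.0645, False) [0.6318 0.0414 0.0634] [  2.3  -4.6 -18.6] w 0.0173 60.0 30.0
[-0.64 -0.48  0.1 ]
(0.025, 0.0645, False) [0.6318 0.0417 0.0634] [  2.8 -11.8 -18.1] w 0.0175 60.0 30.2
[-2.08 -0.26  0.25]
(0.03, 0.0645, False) [0.6318 0.042  0.0633] [  2.  -23.7 -19.7] w 0.0173 60.0 30.5
[-4.33  0.2   0.46]
(0.035, 0.0645, False) [0.6319 0.0422 0.0633] [  1.9 -35.4 -19.6] w 0.0174 60.0 30.9
[-6.63  0.62  0.68]
```

Run:
```python
from cart import *
gripper_open();P("o");wait(.3)
ims={}
p=B+.02*ey
servo_line([*p,.16],rate=.2)
reach([.45,.2,.25],down(D))
for c in("side","top"): ims[c]=snapshot(c);cv2.imwrite(f"pics/{c}1.png",ims[c])
r=fit("fin",{c:cmask(ims[c],"blue",c,[*p,.074]) for c in ims},[*p,D],.012);print(np.round(r[0],4),r[1],"expect",p,current_t())
def crop(c,w,s,W,H):
    u=px(c,w)-np.array([W,H])/2/s
    return cv2.warpAffine(ims[c],np.array([[s,0,-s*u[0]],[0,s,-s*u[1]]],float),(W,H),flags=2)
cv2.imwrite("pics/k.png",np.hstack([crop(c,[*p,.03],8,400,500) for c in("top","side")]))
```

```text
o [0.6351 0.0571 0.0646] [ 0.3 -0.2 -0.2] w 0.0853 0.0 31.5
[ 0.6299  0.0353 -0.3017] 0.22726145282054716 expect [0.63259762 0.04204273] 33.5667
```

View pics/k.png

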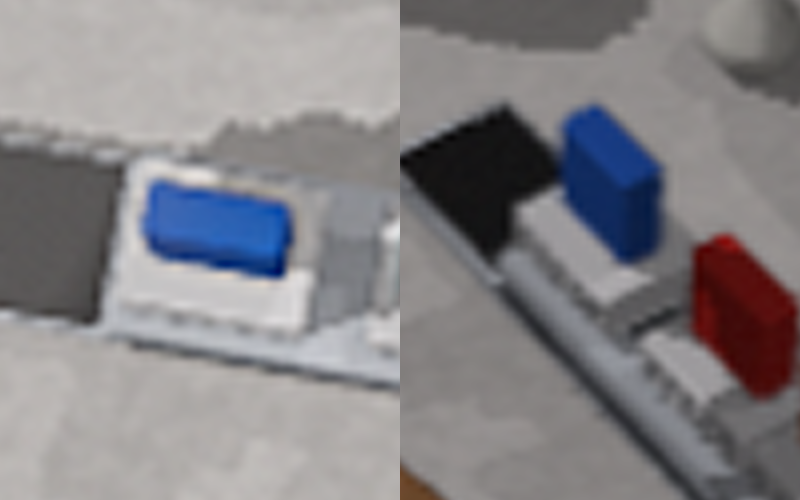

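Run:
```python
from cart import *
s=.0135
p=B+s*ey
reach([*p,.17],down(D)); servo_line([*p,.060],rate=.12,threshold=10);P("at")
gripper_close(110);P("grip")
for z in(.061,.062,.063,.064):
    h=servo_line([*p,z],rate=.02,threshold=12);wait(.1);P((z,h));print(np.round(current_ft_torque(),2))
    if h:break
```

```text
at [0.6321 0.0356 0.0608] [ 0.2 -0.6  0.1] w 0.0854 0.0 35.6
grip [0.6317 0.0357 0.0602] [-1.9 -0.4  3.4] w 0.0163 107.0 36.3
(0.061, False) [0.6314 0.0356 0.0608] [-0.6 -0.5 -0.8] w 0.0168 107.0 36.6
[ 0.02 -0.02  0.03]
(0.062, False) [0.6316 0.0356 0.062 ] [ 0.4  0.2 -0.5] w 0.0169 107.0 37.0
[-0.02  0.02 -0.02]
(0.063, False) [0.6316 0.0356 0.063 ] [-0.  -0.3 -0.3] w 0.0166 107.0 37.3
[ 0.   -0.01  0.02]
(0.064, False) [0.6316 0.0356 0.064 ] [ 0.1 -0.1 -0.7] w 0.0165 107.0 37.7
[ 0.01 -0.04 -0.02]
```

Run:
```python
from cart import *
s=.0135
servo_line([*(B+s*ey),.0622],rate=.02);P("mid")
for s in (.02,.03,.045,.065,.093):
    h=servo_line([*(B+s*ey),.0622],rate=.05,threshold=12);P((s,h))
    if h:break
```

```text
mid [0.6314 0.0357 0.062 ] [ 0.1 -0.1 -1.2] w 0.0169 107.0 37.9
(0.02, False) [0.6326 0.0428 0.0621] [ 0.3 -0.7 -1.1] w 0.0168 107.0 38.2
(0.03, False) [0.6342 0.0526 0.0621] [ 0.9  0.  -0.2] w 0.0168 107.0 38.6
(0.045, False) [0.6366 0.0672 0.0621] [ 0.4  0.5 -0.9] w 0.0168 107.0 39.0
(0.065, False) [0.6398 0.0867 0.0622] [-0.1 -0.  -1. ] w 0.0168 107.0 39.6
(0.093, False) [0.6442 0.1139 0.0622] [-1.4  0.1 -1.1] w 0.0166 107.0 40.3
```

Run:
```python
from cart import *
if lift(.093,z=.0622): place(.05,-.045,z=.06)
```

```text
('lift', False) [0.6442 0.1142 0.0923] [-0.3  0.4 -0.7] w 0.0166 107.0 40.9
up [0.6436 0.1144 0.1888] [-0.9  0.6 -1.5] w 0.0165 107.0 41.6
over [ 0.5125 -0.4129  0.13  ] [-0.2  0.6 -1.9] w 0.0167 107.0 43.7
('down', True) [ 0.5115 -0.4135  0.0532] [-0.4  1.2  7.3] w 0.0167 109.0 44.9
done [ 0.5115 -0.413   0.169 ] [ 0.3 -0.1 -0.1] w 0.085 0.0 46.4
```

```bash
cat >> cart.py <<'E'
def run(s,tx,ty):
    p=B+s*ey
    reach([*p,.17],down(D)); servo_line([*p,.060],rate=.12,threshold=10);P("at")
    gripper_close(110);P("grip")
    h=servo_line([*p,.0622],rate=.02,threshold=12);P(("float",h))
    if h:return
    while s<.093-1e-4:
        s=min(s+.04,.093);h=servo_line([*(B+s*ey),.0622],rate=.06,threshold=12);P((round(s,3),h))
        if h:return
    if lift(.093,z=.0622): place(tx,ty,z=.06)
E
python3 - <<'E'
from cart import *
run(-.0665,.05,.045)
E
```

```text
at [ 0.6192 -0.0436  0.0607] [-0.4 -0.7  0.6] w 0.0854 0.0 48.9
grip [ 0.6191 -0.0434  0.0603] [-0.7  0.7  4. ] w 0.0168 108.0 49.5
('float', False) [ 0.6186 -0.0432  0.062 ] [-0.2  0.3 -0.7] w 0.0168 107.0 49.8
(-0.027, False) [ 0.6251 -0.0043  0.0623] [ 0.5 -1.5 -1.9] w 0.0171 107.0 50.6
(0.013, False) [0.6315 0.0352 0.0623] [ 0.1  0.4 -1.8] w 0.0169 107.0 51.4
(0.053, False) [0.6379 0.0747 0.0622] [ 0.3  0.4 -1.3] w 0.0165 107.0 52.2
(0.093, False) [0.6442 0.1137 0.0622] [ 0.1  0.1 -1. ] w 0.0169 107.0 53.0
('lift', False) [0.6442 0.1143 0.0923] [-0.  -0.3 -0.7] w 0.0166 107.0 53.7
up [0.6436 0.1144 0.1888] [-1.  -0.7 -2.5] w 0.0166 107.0 54.3
over [ 0.5252 -0.3236  0.13  ] [ 0.5  0.2 -2.1] w 0.0168 107.0 56.2
('down', True) [ 0.5242 -0.3244  0.0533] [-1.   1.4  7.7] w 0.0168 109.0 57.4
done [ 0.5242 -0.3239  0.169 ] [-0.   0.7 -0.1] w 0.0853 0.0 58.8
```

Run:
```python
from cart import *
run(float((np.array([.6089,-.1072])-B)@ey),-.05,-.045)
a=snapshot("side");cv2.imwrite("pics/m.png",cv2.resize(a[140:384,170:420],None,fx=2.4,fy=2.4,interpolation=2))
```

```text
at [ 0.6089 -0.1075  0.0607] [-0.2  0.1  0.1] w 0.0852 0.0 60.8
grip [ 0.6086 -0.1071  0.0602] [-1.3  0.3  3.5] w 0.0168 107.0 61.4
('float', False) [ 0.6083 -0.1071  0.0621] [-0.2 -0.5 -2.3] w 0.0166 107.0 61.7
(-0.091, False) [ 0.6147 -0.068   0.0623] [ 0.1 -0.1 -2.2] w 0.0164 107.0 62.5
(-0.051, False) [ 0.6212 -0.0285  0.0623] [ 0.4  0.6 -1.6] w 0.0165 107.0 63.3
(-0.011, False) [0.6275 0.0109 0.0623] [-0.8  0.5 -1.5] w 0.0165 107.0 64.2
(0.029, False) [0.6339 0.0504 0.0622] [-0.1 -0.3 -0.8] w 0.017 107.0 65.0
(0.069, False) [0.6403 0.0899 0.0622] [ 0.4 -0.7 -1.6] w 0.0166 107.0 65.8
(0.093, False) [0.6442 0.1144 0.0621] [-0.8 -0.2 -2. ] w 0.0167 107.0 66.3
('lift', False) [0.6442 0.1142 0.0923] [ 0.6 -0.6 -1.3] w 0.0165 107.0 67.0
up [0.6436 0.1144 0.1888] [ 0.1  1.  -2.5] w 0.017 107.0 67.6
over [ 0.4134 -0.3991  0.13  ] [-0.2  0.5 -2.5] w 0.0166 107.0 69.9
('down', True) [ 0.4126 -0.3995  0.0532] [-0.4  1.4  9.1] w 0.0169 109.0 71.0
done [ 0.4126 -0.3989  0.1691] [ 0.9 -0.  -0.9] w 0.0856 0.0 72.5
```

View pics/m.png

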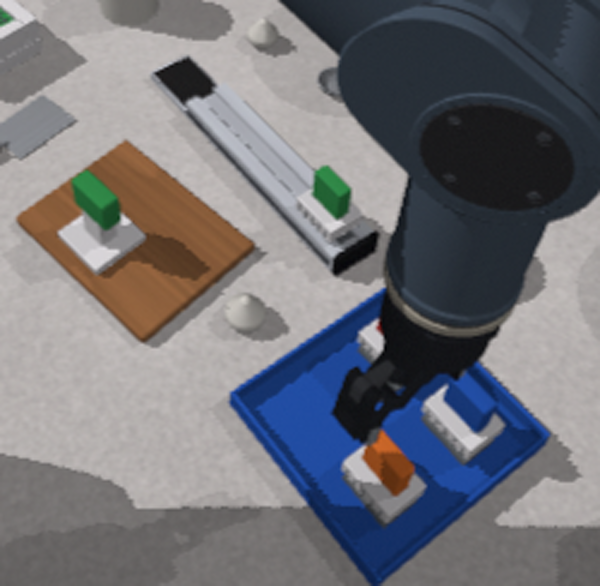

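Run:
```python
from cart import *
run(float((np.array([.5982,-.1708])-B)@ey),-.05,.045)
reach([.35,.35,.3],down(D))
ims={}
for c in("side","top"): ims[c]=snapshot(c);cv2.imwrite(f"pics/{c}2.png",ims[c])
for c in ims:
  for n in("pusher","cart_a","jug","salt_bowl"):
    r=[];snapshot(c)
    print(c,n,[(np.round(cam2w(c,d["location"]),3).tolist(),round(d["confidence"],2)) for d in pinpoint(n,c)][:5])
cv2.imwrite("pics/n.png",np.vstack([cv2.resize(ims["side"][100:384,100:420],(640,568))[::1][:568],]))
print(current_t())
```

```text
at [ 0.5985 -0.1712  0.0607] [-0.2 -0.5  0.3] w 0.0852 0.0 74.8
grip [ 0.5983 -0.1708  0.0602] [-0.3  1.1  3.1] w 0.0167 107.0 75.4
('float', False) [ 0.598  -0.1708  0.0622] [-0.6 -0.7 -1.1] w 0.0169 107.0 75.6
(-0.156, False) [ 0.6045 -0.1316  0.0623] [ 0.5  0.6 -0.7] w 0.0171 107.0 76.5
(-0.116, False) [ 0.6108 -0.0922  0.0623] [ 0.8 -0.5 -1.7] w 0.0169 107.0 77.3
(-0.076, False) [ 0.6172 -0.0527  0.0623] [ 0.1 -0.7 -0.3] w 0.0168 107.0 78.1
(-0.036, False) [ 0.6236 -0.0132  0.0622] [-0.1 -0.6 -0.9] w 0.0169 107.0 78.9
(0.004, False) [0.63   0.0263 0.0622] [ 0.1  0.3 -0.1] w 0.0167 107.0 79.7
(0.044, False) [0.6364 0.0657 0.0622] [-0.1 -0.2 -0.5] w 0.0169 107.0 80.5
(0.084, False) [0.6428 0.1052 0.0622] [-0.3  0.3 -0.8] w 0.0167 107.0 81.4
(0.093, False) [0.6443 0.1148 0.0621] [-0.4 -0.4 -0.5] w 0.0168 107.0 81.7
('lift', False) [0.6442 0.1143 0.0923] [ 0.2  0.1 -1.4] w 0.0162 107.0 82.3
up [0.6436 0.1144 0.1889] [ 0.9 -0.  -0.9] w 0.017 107.0 82.9
over [ 0.4261 -0.3099  0.1299] [ 0.9 -0.5 -0.1] w 0.017 107.0 84.9
('down', True) [ 0.4253 -0.3104  0.0531] [-1.   0.6  8. ] w 0.0167 108.0 86.1
done [ 0.4253 -0.3098  0.1692] [ 0.2  0.3 -0.1] w 0.0852 0.0 87.5
side pusher [([0.402, -0.012, 0.014], 0.7)]
side cart_a [([0.526, -0.33, 0.003], 0.95), ([0.509, -0.413, -0.001], 0.94), ([0.429, -0.31, 0.005], 0.73), ([0.411, -0.403, 0.003], 0.64)]
side jug [([0.694, 0.282, -0.003], 0.72)]
side salt_bowl [([0.682, -0.301, 0.002], 0.83), ([0.49, 0.355, -0.002], 0.5)]
top pusher [([0.401, -0.011, 0.015], 0.61)]
top cart_a [([0.412, -0.402, 0.006], 0.94), ([0.523, -0.326, 0.007], 0.93), ([0.51, -0.415, 0.009], 0.68)]
top jug [([0.692, 0.288, -0.005], 0.87)]
top salt_bowl [([0.688, -0.303, -0.003], 0.87), ([0.692, 0.285, -0.0], 0.7)]
90.8333
```

View pics/n.png

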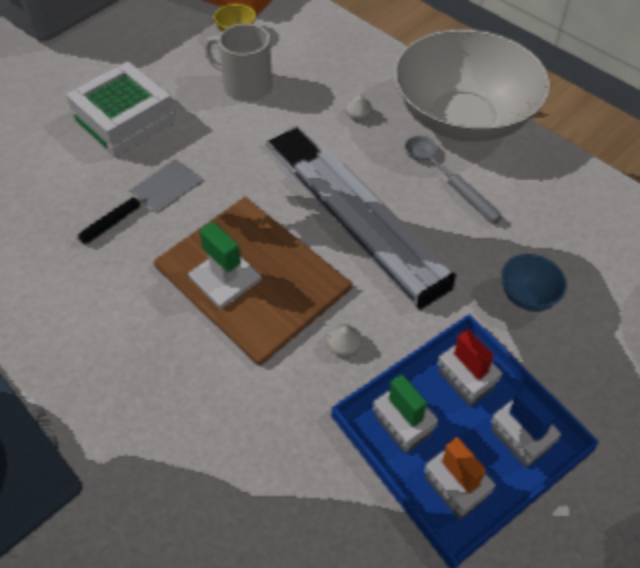

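View pics/top2.png

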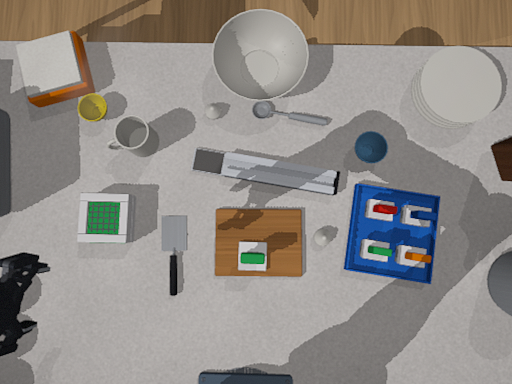

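```bash
python3 -c "
from rig import *
print(hand_in())"
```

```text
the job is handed in; nothing more can be done
None
```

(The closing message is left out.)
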